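Sort spools, bobbins and wax into the sewing trays

TASK

Sort the mixed sewing things lying along the front of the table into their trays: stand the red and the teal thread spool upright in the light wooden tray, one in each bay; lay the two small bobbins flat in the blue tray, one in each bay; and lay the block of beeswax flat in the white square tray. Leave the yellow tape measure and the roll of masking tape where they are.

Things in the scene. Friction and masses are not known exactly. Their poses are not given: they have to be found in the camera images.
- spool_red: Loose sewing-thread spool with red thread and green end flanges, standing upright, 27 mm diameter, 46 mm tall, about 25 g. Origin: centre of its underside; z along its axis (up). To the fingers it is a 24 mm square column along its own x and y, within 0.2 rad of the world's at the start; grip across x or y.
- spool_teal: Loose sewing-thread spool with teal thread and green end flanges, standing upright, 27 mm diameter, 52 mm tall, about 25 g. Origin: centre of its underside; z along its axis (up). To the fingers it is a 24 mm square column along its own x and y, within 0.2 rad of the world's at the start; grip across x or y.
- bobbin_orange: Small loose bobbin with whitish flanges and orange thread between them (from above a white disc with a small hole; the two bobbins may take either bay), lying flat: a disc of 21 mm diameter, 11 mm tall, about 12 g. Origin: centre of its underside; z up along its axis.
- bobbin_teal: Small loose bobbin with whitish flanges and teal thread between them (from above a white disc with a small hole; the two bobbins may take either bay), lying flat: a disc of 21 mm diameter, 11 mm tall, about 12 g. Origin: centre of its underside; z up along its axis.
- beeswax: Loose honey-yellow block of beeswax with dark grooves on top, 26 mm (x) by 42 mm (y) by 14 mm tall, about 30 g, lying flat with its x within 0.4 rad of the world x at the start. Origin: centre of its underside.
- spool_tray: Light wooden tray, grey lining, 150 x 90 mm, 18 mm high. Fixed. Origin: centre of underside; x along the 150 mm side, pointing away from the robot, y along the 90 mm side. Walls and divider 4 mm thick, floor 5 mm above the table. Two bays, 69 (x) by 82 (y) mm inside, centred at y = 0, x = -36.5 (near) and +36.5 mm (far).
- bobbin_tray: Blue plastic tray, blue lining, 150 x 90 mm, 14 mm high. Fixed. Origin: centre of underside; x along the 150 mm side, pointing away from the robot, y along the 90 mm side. Walls and divider 4 mm thick, floor 5 mm above the table. Two bays, 69 (x) by 82 (y) mm inside, centred at y = 0, x = -36.5 (near) and +36.5 mm (far).
- wax_tray: Shallow square tray of white plastic with a cork lining, for beeswax, 100 by 100 mm, one bay 92 by 92 mm inside, walls 4 mm thick and 14 mm high above the table, floor 5 mm above the table. Fixed. Origin: centre of the underside, x and y along its sides.
- tape_measure: Bystander, loose: rolled yellow tape measure, 59 x 68 x 16 mm, lying flat beside the work. Origin: on its underside, near its middle. Leave it alone. Behind and right of it a fixed desk-lamp shade hangs from 0.22 m upward (x from 0.53 to 0.67 m, y from -0.22 to -0.07 m): keep the arm clear of it.
- masking_tape: Bystander, loose: roll of tan masking tape lying flat, 100 mm diameter, 25 mm tall. Origin: centre of its underside. Leave it alone.
Things that resemble listed ones, but are neither listed nor needed, are in the scene too. Leave any black or purple look-alike of the spool_teal alone.

How it is judged:
At the end, for the whole second after the job is handed in: On their tray floors, released and at rest: both spools upright in the wooden tray and both bobbins flat in the blue tray, one inside each bay; the beeswax flat inside the white tray. Upright and flat within 0.15 rad; either broad face up (((y of spool_red in the frame of spool_tray between -0.032 and 0.032 m and x of spool_red in the frame of spool_tray between 0.01 and 0.064 m and y of spool_teal in the frame of spool_tray between -0.032 and 0.032 m and x of spool_teal in the frame of spool_tray between -0.064 and -0.01 m) or (y of spool_red in the frame of spool_tray between -0.032 and 0.032 m and x of spool_red in the frame of spool_tray between -0.064 and -0.01 m and y of spool_teal in the frame of spool_tray between -0.032 and 0.032 m and x of spool_teal in the frame of spool_tray between 0.01 and 0.064 m)) and ((y of bobbin_orange in the frame of bobbin_tray between -0.032 and 0.032 m and x of bobbin_orange in the frame of bobbin_tray between 0.01 and 0.064 m and y of bobbin_teal in the frame of bobbin_tray between -0.032 and 0.032 m and x of bobbin_teal in the frame of bobbin_tray between -0.064 and -0.01 m) or (y of bobbin_orange in the frame of bobbin_tray between -0.032 and 0.032 m and x of bobbin_orange in the frame of bobbin_tray between -0.064 and -0.01 m and y of bobbin_teal in the frame of bobbin_tray between -0.032 and 0.032 m and x of bobbin_teal in the frame of bobbin_tray between 0.01 and 0.064 m)) and x of beeswax in the frame of wax_tray between -0.035 and 0.035 m and y of beeswax in the frame of wax_tray between -0.035 and 0.035 m and z of spool_red in the frame of spool_tray between 0.002 and 0.009 m and angle between each of spool_red, spool_teal's own z axis and vertical below 0.15 rad and z of spool_teal in the frame of spool_tray between 0.002 and 0.009 m and z of bobbin_orange in the frame of bobbin_tray between 0.002 and 0.02 m and (angle between bobbin_orange's own z axis and vertical below 0.15 rad or angle between bobbin_orange's own z axis and vertical above 2.99 rad) and z of bobbin_teal in the frame of bobbin_tray between 0.002 and 0.02 m and (angle between bobbin_teal's own z axis and vertical below 0.15 rad or angle between bobbin_teal's own z axis and vertical above 2.99 rad) and z of beeswax in the frame of wax_tray between 0.002 and 0.023 m and (angle between beeswax's own z axis and vertical below 0.15 rad or angle between beeswax's own z axis and vertical above 2.99 rad) and linear speed of each of spool_red, spool_teal, bobbin_orange, bobbin_teal, beeswax below 0.02 m/s); the robot touches nothing.
It fails at once if the tape measure is moved by more than 20 mm (distance of tape_measure from where it was at the start of the episode above 0.02 m).
It fails at once if the masking tape is moved by more than 20 mm (distance of masking_tape from where it was at the start of the episode above 0.02 m).
It also fails if it takes over 96 s, if anything falls off the work surface, if the arm or the gripper's body presses on something with over 40 N, if the wrist force passes 120 N, or if a joint passes its speed limit or range.

ROBOT

A 6-joint arm with a two-finger parallel gripper is mounted at the origin on a cart in front of the work surface, level with it; the furniture and walls round the work are solid. World frame = base frame: x ahead of the robot, y to its left, z up, the work surface at z = 0. Lengths are in m, angles in rad, forces in N, time in s.
With the tool pointing down it reaches from about 0.35 to 0.8 m from the base axis. Payload 7.3 kg.
Tool frame: the origin (TCP) lies at the very end of the fingers, on their centre line; the grasp point (between the pads) lies 19 mm behind it; z points along the fingers, y is the line along which they close (so a half turn about z gives the same grasp; the last joint's range is limited). The gripper opens to 85 mm and grips with 20 to 120 N. Pads are 22 mm wide; open, the fingers measure 114 mm over their backs; the gripper's body (76 mm by 85 mm) begins 54 mm behind the grasp point. The pads swing forward as they close: fully open they stand 13 mm farther back than shut.
Start: joints at [1.028, 0.342, 1.524, -0, 1.275, -0.146], TCP at [0.203, 0.484, 0.231] pointing down, gripper open.
Joint ranges: [-2.53, 2.53], [-0.77, 2.02], [0.04, 2.7], [-1, 4.14], [0.28, 2.66], [-3.11, 3.11]. Speed limits (rad/s): [2.57, 2.57, 3.14, 3.14, 3.14, 3.14].

INTERFACE

Orientations are given as a unit quaternion [w, x, y, z].
In Python, from rig import bot, snapshot gives the robot as it stands.
- The arm moves only by the shell command python3 -m jog 'ROWS'. ROWS is JSON, a list that holds one entry, the list of rows, each a list of 5 numbers: the finger opening in m, from 0 to 0.0854, then the shift along the tool's x, y, z in m, then the turn about the tool's z in degrees. A call has 1 to 5 rows; each row is the pose to reach, as a shift and turn from the pose commanded when the call began, along the tool's axes at that moment; what a row does not reach only later rows make up. A row lasts 1/10 s, in which the tool goes at most 50 mm and 8.59 degrees, less where a joint would pass 70% of its speed; a pose out of reach is approached as far as the arm can. A call with a gripper value outside its range is refused whole. The fingers move at their own pace and stop on an object; the grip force is fixed at half the most. Time passes only in rows, so rows that repeat a pose let the fingers close. It gives the time, the measured TCP pose, the force, the opening and the grip force at its end, in the units of the state.
- bot.sense(): the state, without advancing time (a new reading comes with each control period).
- snapshot(name): name is "side" or "top" or "wrist"; returns a dict with "frame" (480x640x3 uint8, blue, green, red), "fx", "fy", "cx", "cy" (pixels), "xyz" and "rotation" of the camera in the world; the wrist camera has in their place "T_tool_cam" (4x4, takes a point from camera to tool coordinates, whose origin is the TCP and whose axes are the flange's). Camera axes: x right, y down, z forward; pixel columns grow to the right and rows downward; lengths in m; the calibration is good to about 2 mm. A picture is of the moment at which its call begins: read the wrist's pose just before it. There is no depth.
- bot.hand_in(): hands the job in; it is judged then, once.
The state is a dict: "clock": time; "qpos": joint angles; "joint_velocities": joint speeds; "joint_efforts": joint torques, N m; "tcp_pos": TCP position; "tcp_rot": TCP orientation; "contact_force": force on the tool from outside, world axes, zero at the start; "wrist_torque": the same for the moment, N m; "gripper_width": opening from 0.0 (shut) to 1.0 (fully open); "gripper_force": force on a finger pad.
Only numpy, scipy, OpenCV 4.12 (cv2) and the standard library are available. Lean on these libraries where they do the work, as an engineer would, in place of code of your own. Each camera call takes 0.05 s, during which the arm holds its last target. There are 200 camera calls.

## Working session

There is one attempt and no reset: what is moved stays moved. The work goes in short steps, Python scripts to look and compute and a shell command to move; the robot and the scene stay as the last step left them, time stands still between calls to the robot, and variables do not carry over. Pictures are saved under pics/ and viewed, at most 14 in all, crops included, and the job is handed in when it is done.

```bash
mkdir -p pics; ls
python3 - <<'E'
from rig import bot, snapshot
import cv2
print(bot.sense())
for n in("top","side","wrist"):
    s=snapshot(n); cv2.imwrite(f"pics/{n}0.png",s.pop("frame")); print(n,s)
E
```

```text
pics
{'clock': 0.0, 'qpos': array([ 1.02800048e+00,  3.42696840e-01,  1.52502656e+00,  9.42420931e-06,
        1.27538033e+00, -1.46014614e-01]), 'joint_velocities': array([-1.77352360e-03,  9.19825933e-04,  5.68167868e-04, -9.35701085e-04,
        6.05099797e-06,  1.75887293e-04]), 'joint_efforts': array([-1.79179169e-03, -4.33657908e+01, -2.46016037e+01, -2.59318649e-04,
        7.89390353e-03, -8.30231124e-05]), 'tcp_pos': array([0.20266267, 0.48387391, 0.23063605]), 'tcp_rot': array([-2.59341157e-04,  1.97093065e-01,  9.80384492e-01, -7.09652227e-04]), 'contact_force': array([-0.04523124, -0.04848291, -0.41110386]), 'wrist_torque': array([ 0.01891419,  0.02479328, -0.01103181]), 'gripper_force': 0.0, 'gripper_width': 1.0010639846439897}
top {'fx': 604.1828380829932, 'fy': 604.1828380829932, 'cx': 319.1092298549848, 'cy': 233.3209917442995, 'xyz': array([0.35617157, 0.11401085, 1.11576407]), 'rotation': array([ 0.06627641, -0.69541807,  0.71337722, -0.05562444])}
side {'fx': 606.4752294635556, 'fy': 606.4752294635556, 'cx': 317.85229983574806, 'cy': 240.78848088281157, 'xyz': array([0.18287586, 0.88042741, 0.65023414]), 'rotation': array([ 0.09954731, -0.19794916,  0.867775  , -0.44482919])}
wrist {'fx': 406.6705754045649, 'fy': 406.6705754045649, 'cx': 317.66663620789524, 'cy': 239.4939031958333, 'T_tool_cam': array([[-7.85933286e-04, -9.65553191e-01, -2.60204567e-01,
         6.58014588e-02],
       [ 9.99998590e-01, -1.14497759e-03,  1.22828202e-03,
         5.13008730e-04],
       [-1.48390002e-03, -2.60203235e-01,  9.65552730e-01,
        -1.42895889e-01],
       [ 0.00000000e+00,  0.00000000e+00,  0.00000000e+00,
         1.00000000e+00]])}
```

View pics/top0.png

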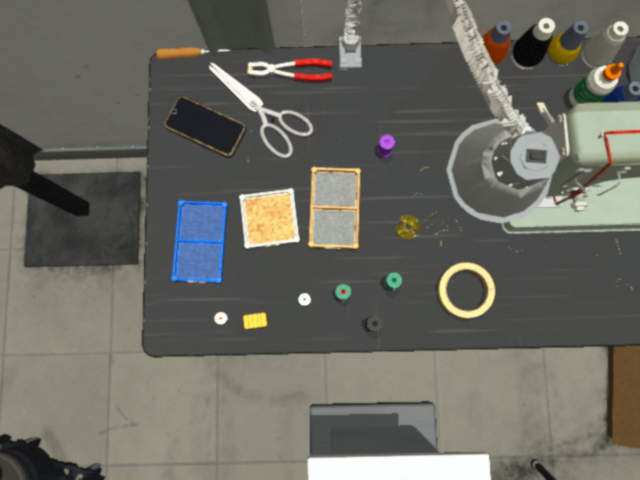

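View pics/side0.png

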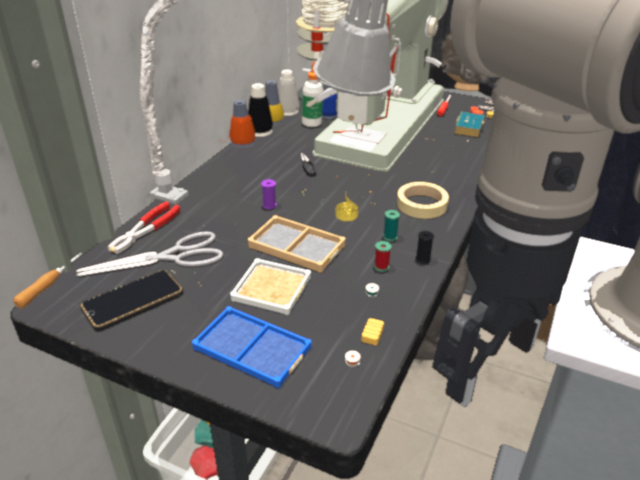

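Top view: red spool (343,292), teal spool (393,281), bobbins (221,318) and (304,299), wax (255,321). The trays are blue (200,241), white (270,218) and wooden (334,208). Look-alikes are the black spool (374,324) and the purple spool (387,147), both to be left alone. Next I'll take enlarged crops to pick pixels.

Run:
```python
import cv2
a=cv2.imread("pics/top0.png");b=cv2.imread("pics/side0.png")
def g(i,x,y,w,h,k,n):
    c=cv2.resize(i[y:y+h,x:x+w],None,fx=k,fy=k,interpolation=cv2.INTER_CUBIC);
    for X in range((x//20+1)*20,x+w,20): cv2.line(c,((X-x)*k,0),((X-x)*k,6),(0,255,255),1); cv2.putText(c,str(X),((X-x)*k,18),0,.35,(0,255,255))
    for Y in range((y//20+1)*20,y+h,20): cv2.line(c,(0,(Y-y)*k),(6,(Y-y)*k),(0,255,255),1); cv2.putText(c,str(Y),(8,(Y-y)*k+4),0,.35,(0,255,255))
    cv2.imwrite(n,c)
g(a,205,262,200,76,4,"pics/c1.png")
g(b,335,195,110,180,3,"pics/c2.png")
```

```text
(no output)
```

View pics/c1.png

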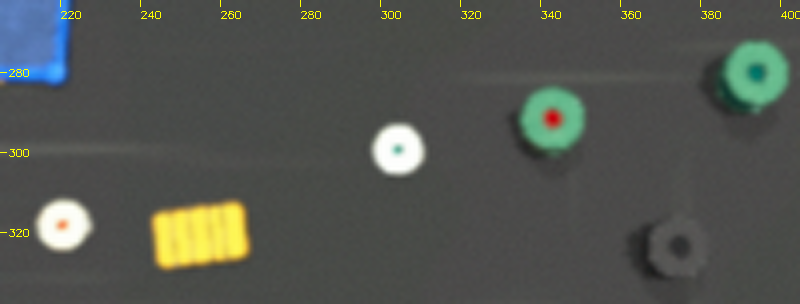

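View pics/c2.png

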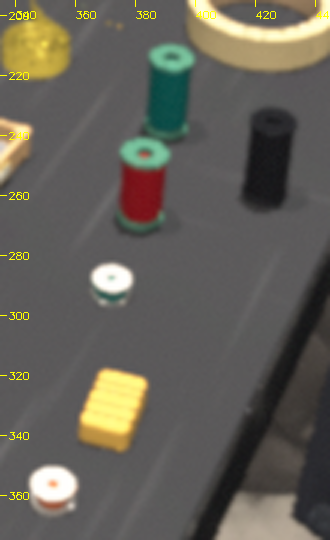

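```bash
cat > h.py <<'E'
import numpy as np, cv2
from scipy.spatial.transform import Rotation as R
Q=lambda q:R.from_quat(q,scalar_first=True)
CAM={"top":(604.183,319.109,233.321,[0.35617157,0.11401085,1.11576407],[0.06627641,-0.69541807,0.71337722,-0.05562444]),
"side":(606.475,317.852,240.788,[0.18287586,0.88042741,0.65023414],[0.09954731,-0.19794916,0.867775,-0.44482919])}
def ray(c,u,v):
    f,cx,cy,o,q=CAM[c]; q=np.asarray(q)
    M=(Q(q).as_matrix() if q.ndim==1 else q); return np.array(o),M@[(u-cx)/f,(v-cy)/f,1]
def onz(c,u,v,z):
    o,d=ray(c,u,v); return o+d*(z-o[2])/d[2]
def tri(r1,r2):
    (o1,d1),(o2,d2)=r1,r2
    s=np.linalg.lstsq(np.c_[d1,-d2],o2-o1,rcond=None)[0]; a=o1+s[0]*d1;b=o2+s[1]*d2
    return (a+b)/2,np.linalg.norm(a-b)
E
python3 - <<'E'
from h import *
P=dict(red=((343,291.5),(383.3,246.3),.046),teal=((394.2,280),(392.3,214),.052),bt=((304.5,299.2),(372.3,287.7),.011),bo=((220.5,318.2),(352.7,356.3),.011),wax=((255,320.7),(373,329.4),.014))
for n,(a,b,z) in P.items():
    p,e=tri(ray("top",*a),ray("side",*b)); print(n,p.round(4),round(e,4),"topZ",onz("top",*a,z)[:2].round(4))
T=dict(blue=([(179,201),(227,203),(221,282),(172,281)],[(229,308),(311,347),(267,382),(194,344)],.014),
white=([(239,194),(293,189),(300,243),(245,248)],[(262,260),(312,271),(285,311),(232,303)],.014),
wood=([(314,167),(360,168),(358,248),(308,247)],[(279,217),(345,244),(321,270),(248,244)],.018))
for n,(a,b,z) in T.items():
    c=np.array([onz("top",*p,z) for p in a]); d=c[1]-c[2]; p,_=tri(ray("top",*np.mean(a,0)),ray("side",*np.mean(b,0)))
    d=(c[0]-c[3]+c[1]-c[2]); print(n,c.mean(0).round(4),"tri",p.round(4),"yaw of x",np.degrees(np.arctan2(d[1],d[0])).round(1),"size",np.linalg.norm(d)/2)
a=onz("top",205+153/4,262+213/4,.014);b=onz("top",205+238/4,262+203/4,.014);print("wax long",np.degrees(np.arctan2(*(b-a)[[1,0]])),np.linalg.norm(a-b))
print("black",onz("top",374.5,323,.05),"mask",onz("top",466,291,.025),"tape",onz("top",407,227,.016))
E
```

```text
red [0.4377 0.0883 0.0453] 0.0003 topZ [0.4374 0.0882]
teal [ 0.455  -0.0022  0.0521] 0.0002 topZ [ 0.4549 -0.0023]
bt [0.4281 0.158  0.0107] 0.0003 topZ [0.4279 0.1579]
bo [0.3977 0.3114 0.0107] 0.0006 topZ [0.3973 0.3113]
wax [0.3914 0.2485 0.0114] 0.0003 topZ [0.3912 0.2482]
blue [0.5394 0.3499 0.014 ] tri [0.5415 0.3522 0.0061] yaw of x -4.1 size 0.14934764881031493
white [0.5794 0.2205 0.014 ] tri [0.5797 0.2209 0.0062] yaw of x 6.2 size 0.10344233113504425
wood [0.5965 0.0976 0.018 ] tri [0.5968 0.097  0.0062] yaw of x -4.4 size 0.15217668673672086
wax long -84.75648601867027 0.03876836210219461
black [0.38096843 0.03516428 0.05      ] mask [ 0.43434905 -0.13293449  0.025     ] tape [ 0.55558418 -0.03422797  0.016     ]
```

```bash
python3 -m jog '[[[0.05,-0.03,-0.01,0.01,8.4],[0.05,-0.06,-0.02,0.02,16.8],[0.05,-0.09,-0.03,0.03,25.2],[0.05,-0.12,-0.04,0.04,33.6],[0.05,-0.15,-0.05,0.05,42]]]'; python3 -c "
from rig import bot
from h import *
s=bot.sense();print(s['qpos'],Q(s['tcp_rot']).as_matrix().round(4),s['tcp_pos'])"
```

```text
clock: 0.65
tcp_pos: [0.3226, 0.3792, 0.1808]
tcp_rot: [-0.0, 0.538, 0.843, -0.0]
contact_force: [-0.0, -0.6, -0.1]
gripper_width: 0.588
gripper_force: 0.0
[7.11782848e-01 3.41539435e-01 1.67498048e+00 5.68545206e-05
 1.12536546e+00 2.76626158e-01] [[-4.215e-01  9.068e-01 -3.000e-04]
 [ 9.068e-01  4.215e-01 -2.000e-04]
 [-0.000e+00 -3.000e-04 -1.000e+00]] [0.32256719 0.37917672 0.18075539]
```

```bash
python3 -m jog '[[[0.05,-0.031,0.013,0.04,8.3],[0.05,-0.062,0.026,0.08,16.6],[0.05,-0.0933,0.0393,0.12,24.9],[0.05,-0.0933,0.0393,0.12,24.9],[0.05,-0.0933,0.0393,0.12,24.9]]]'; python3 -c "
from rig import bot,snapshot
from h import *
s=bot.sense();print(Q(s['tcp_rot']).as_matrix().round(4),s['tcp_pos'])
cv2.imwrite('pics/w1.png',snapshot('wrist')['frame'])"
```

```text
clock: 1.15
tcp_pos: [0.3971, 0.3116, 0.0602]
tcp_rot: [-0.0, 0.705, 0.709, -0.001]
contact_force: [-0.3, 0.1, 0.0]
gripper_width: 0.589
gripper_force: 0.0
[[-0.006   1.     -0.0028]
 [ 1.      0.006  -0.0014]
 [-0.0014 -0.0028 -1.    ]] [0.39708567 0.31162369 0.06016748]
```

View pics/w1.png

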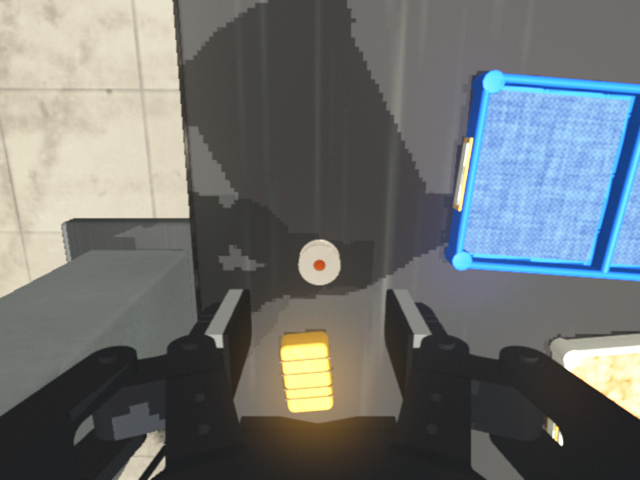

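Wrist view: the orange-cored bobbin (319,265) is centred between the fingers, and the wax is at (306,372). Descend and grip.

```bash
python3 -m jog '[[[0.05,0,0,0.03,0],[0.05,0,0,0.05,0],[0.05,0,0,0.056,0],[0.04,0,0,0.056,0],[0.01,0,0,0.056,0]]]'; python3 -m jog '[[[0.01,0,0,0,0],[0.01,0,0,0,0],[0.01,0,0,0,0],[0.01,0,0,0,0],[0.01,0,0,0,0]]]';python3 -m jog '[[[0.01,0,0,-0.01,0],[0.01,0,0,-0.03,0],[0.01,0,0,-0.06,0],[0.01,0,0,-0.06,0],[0.01,0,0,-0.06,0]]]'
```

```text
clock: 1.7
tcp_pos: [0.3978, 0.3136, 0.0068]
tcp_rot: [0.0, 0.704, 0.71, 0.001]
contact_force: [-0.2, 0.1, 0.4]
gripper_width: 0.31
gripper_force: 0.0
clock: 2.2
tcp_pos: [0.398, 0.3134, 0.007]
tcp_rot: [0.0, 0.705, 0.709, 0.002]
contact_force: [-2.1, 1.1, 5.4]
gripper_width: 0.192
gripper_force: 58.5
clock: 2.7
tcp_pos: [0.3979, 0.3129, 0.0668]
tcp_rot: [0.0, 0.705, 0.709, 0.001]
contact_force: [-1.1, 0.1, -1.1]
gripper_width: 0.194
gripper_force: 58.7
```

```bash
python3 -m jog '[[[0.01,0.007,0.036,0,0],[0.01,0.014,0.072,0,0],[0.01,0.021,0.108,0,0],[0.01,0.028,0.144,0,0],[0.01,0.035,0.178,0,0]]]'; python3 -m jog '[[[0.01,0,0,0,0],[0.01,0,0,0.02,0],[0.01,0,0,0.04,0],[0.01,0,0,0.052,0],[0.01,0,0,0.053,0]]]'; python3 -c "
from rig import bot,snapshot
from h import *
cv2.imwrite('pics/w2.png',snapshot('wrist')['frame'])"
```

```text
clock: 3.2
tcp_pos: [0.576, 0.3485, 0.0644]
tcp_rot: [-0.0, 0.705, 0.709, -0.001]
contact_force: [1.3, 0.3, -0.6]
gripper_width: 0.196
gripper_force: 58.7
clock: 3.7
tcp_pos: [0.5733, 0.3481, 0.0103]
tcp_rot: [-0.001, 0.705, 0.709, -0.002]
contact_force: [-1.0, -0.1, 0.4]
gripper_width: 0.194
gripper_force: 80.2
```

View pics/w2.png

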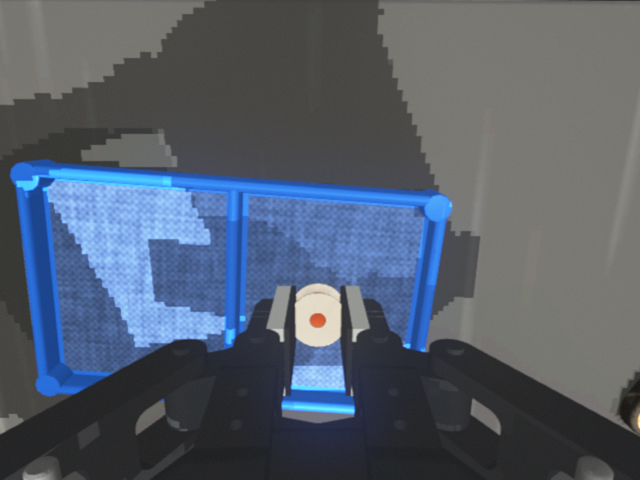

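The bobbin (318,320) is flat inside the far bay, on the floor. Release and rise.

```bash
python3 -m jog '[[[0.032,0,0,0,0],[0.032,0,0,0,0],[0.032,0,0,0,0],[0.032,0,0,-0.03,0],[0.032,0,0,-0.07,0]]]'; python3 -m jog '[[[0.05,-0.04,-0.025,0,0],[0.05,-0.08,-0.05,0,0],[0.05,-0.12,-0.09,0,0],[0.05,-0.16,-0.12,0,0],[0.05,-0.19,-0.146,0,0]]]'; python3 -m jog '[[[0.05,0,0,0,0],[0.05,0,0,0,0]]]';python3 -c "
from rig import bot,snapshot
s=bot.sense();print(s['tcp_pos'],s['tcp_rot'],s['clock'])
import cv2
cv2.imwrite('pics/w3.png',snapshot('wrist')['frame'])"
```

```text
clock: 4.25
tcp_pos: [0.5737, 0.348, 0.0811]
tcp_rot: [-0.001, 0.705, 0.709, -0.002]
contact_force: [0.6, 1.0, -0.0]
gripper_width: 0.38
gripper_force: 0.0
clock: 4.75
tcp_pos: [0.4289, 0.1564, 0.0829]
tcp_rot: [0.0, 0.705, 0.709, 0.0]
contact_force: [0.6, -1.0, 0.7]
gripper_width: 0.586
gripper_force: 0.0
clock: 4.95
tcp_pos: [0.4306, 0.1573, 0.0832]
tcp_rot: [0.001, 0.705, 0.709, 0.001]
contact_force: [0.4, 0.2, -0.2]
gripper_width: 0.582
gripper_force: 0.0
[0.43059444 0.15731059 0.08319694] [5.11677965e-04 7.05404670e-01 7.08804084e-01 8.71862203e-04] 4.95
```

View pics/w3.png

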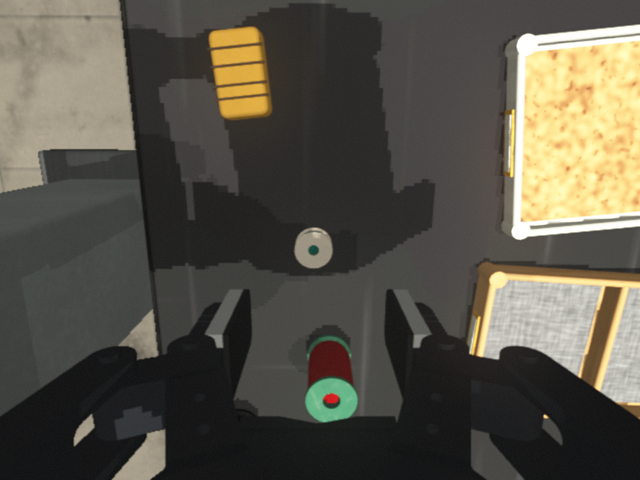

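The teal-cored bobbin (313,250) lies between the fingers. Nudge 2.5 mm, descend and grip.

```bash
python3 -m jog '[[[0.05,0,-0.0025,0.03,0],[0.05,0,-0.0025,0.06,0],[0.05,0,-0.0025,0.077,0],[0.04,0,-0.0025,0.077,0],[0.01,0,-0.0025,0.077,0]]]'; python3 -m jog '[[[0.01,0,0,0,0],[0.01,0,0,0,0],[0.01,0,0,0,0],[0.01,0,0,0,0],[0.01,0,0,0,0]]]';python3 -m jog '[[[0.01,0,0,-0.01,0],[0.01,0,0,-0.03,0],[0.01,0,0,-0.06,0],[0.01,0,0,-0.06,0],[0.01,0,0,-0.06,0]]]'
```

```text
clock: 5.5
tcp_pos: [0.4287, 0.1584, 0.0055]
tcp_rot: [0.0, 0.705, 0.71, 0.0]
contact_force: [0.3, -0.4, -0.6]
gripper_width: 0.311
gripper_force: 0.0
clock: 6.0
tcp_pos: [0.4286, 0.158, 0.0061]
tcp_rot: [0.001, 0.705, 0.709, 0.001]
contact_force: [0.1, 1.0, 6.8]
gripper_width: 0.2
gripper_force: 59.5
clock: 6.5
tcp_pos: [0.428, 0.1577, 0.066]
tcp_rot: [0.0, 0.705, 0.709, 0.001]
contact_force: [-0.3, 0.2, 0.1]
gripper_width: 0.201
gripper_force: 58.7
```

```bash
python3 -m jog '[[[0.01,0.04,0.015,0,0],[0.01,0.08,0.03,0,0],[0.01,0.12,0.045,0,0],[0.01,0.16,0.06,0,0],[0.01,0.196,0.076,0,0]]]'; python3 -m jog '[[[0.01,0,0,0,0],[0.01,0,0,0.02,0],[0.01,0,0,0.04,0],[0.01,0,0,0.052,0],[0.01,0,0,0.052,0]]]'; python3 -c "
from rig import bot,snapshot
from h import *
cv2.imwrite('pics/w4.png',snapshot('wrist')['frame'])"
```

```text
clock: 7.0
tcp_pos: [0.5019, 0.3557, 0.0638]
tcp_rot: [-0.0, 0.705, 0.71, -0.001]
contact_force: [0.7, 0.2, 0.7]
gripper_width: 0.2
gripper_force: 58.7
clock: 7.5
tcp_pos: [0.5011, 0.3531, 0.011]
tcp_rot: [-0.001, 0.705, 0.709, -0.002]
contact_force: [0.8, -0.1, -0.1]
gripper_width: 0.2
gripper_force: 74.2
```

View pics/w4.png

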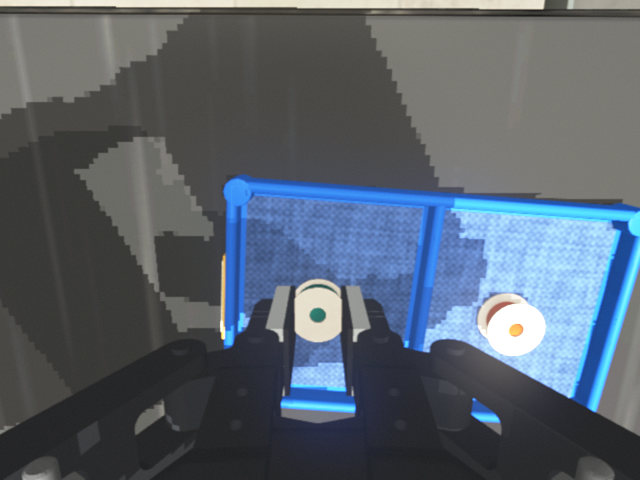

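Both bobbins sit in their bays: teal in the near one (317,315), orange flat in the far one (515,328). Release and move to the wax.

```bash
python3 -m jog '[[[0.032,0,0,0,0],[0.032,0,0,0,0],[0.032,0,0,0,0],[0.032,0,0,-0.03,0],[0.032,0,0,-0.06,0]]]'; python3 -m jog '[[[0.055,-0.03,-0.03,0,-2],[0.055,-0.06,-0.06,0,-4],[0.055,-0.105,-0.11,0,-5],[0.055,-0.105,-0.11,0,-5],[0.055,-0.105,-0.11,0,-5]]]'; python3 -c "
from rig import bot
s=bot.sense();print(s['tcp_pos'],s['tcp_rot'],s['clock'])"
```

```text
clock: 8.05
tcp_pos: [0.502, 0.3539, 0.0736]
tcp_rot: [-0.0, 0.705, 0.709, -0.001]
contact_force: [0.7, 0.2, 1.2]
gripper_width: 0.374
gripper_force: 0.0
clock: 8.55
tcp_pos: [0.3913, 0.2472, 0.0739]
tcp_rot: [-0.0, 0.674, 0.739, -0.0]
contact_force: [1.0, -0.1, 0.9]
gripper_width: 0.64
gripper_force: 0.0
[0.39131339 0.24720944 0.07393069] [-2.15929232e-04  6.73549144e-01  7.39142274e-01 -4.48962588e-04] 8.55
```

```bash
python3 -m jog '[[[0.055,0.001,0,0.03,0],[0.055,0.001,0,0.055,0],[0.055,0.001,0,0.068,0],[0.045,0.001,0,0.068,0],[0.01,0.001,0,0.068,0]]]'; python3 -m jog '[[[0.01,0,0,0,0],[0.01,0,0,0,0],[0.01,0,0,0,0],[0.01,0,0,0,0],[0.01,0,0,0,0]]]';python3 -m jog '[[[0.01,0,0,-0.01,0],[0.01,0,0,-0.03,0],[0.01,0,0,-0.06,0],[0.01,0,0,-0.06,0],[0.01,0,0,-0.06,0]]]'
```

```text
clock: 9.05
tcp_pos: [0.3941, 0.2502, 0.0056]
tcp_rot: [0.0, 0.673, 0.739, 0.001]
contact_force: [0.9, -0.2, 0.2]
gripper_width: 0.371
gripper_force: 0.0
clock: 9.55
tcp_pos: [0.394, 0.25, 0.0062]
tcp_rot: [0.0, 0.673, 0.739, 0.001]
contact_force: [-0.4, 0.9, 6.6]
gripper_width: 0.278
gripper_force: 59.6
clock: 10.05
tcp_pos: [0.3933, 0.2496, 0.066]
tcp_rot: [0.0, 0.673, 0.739, 0.001]
contact_force: [0.2, 0.2, -1.1]
gripper_width: 0.281
gripper_force: 59.0
```

```bash
python3 -m jog '[[[0.01,-0.01,0.037,0,0],[0.01,-0.02,0.074,0,0],[0.01,-0.03,0.11,0,0],[0.01,-0.04,0.147,0,0],[0.01,-0.046,0.183,0,0]]]'; python3 -m jog '[[[0.01,0,0,0,0],[0.01,0,0,0.02,0],[0.01,0,0,0.04,0],[0.01,0,0,0.052,0],[0.01,0,0,0.052,0]]]'; python3 -c "
from rig import bot,snapshot
from h import *
cv2.imwrite('pics/w5.png',snapshot('wrist')['frame'])"
```

```text
clock: 10.55
tcp_pos: [0.5802, 0.2198, 0.0638]
tcp_rot: [-0.001, 0.673, 0.739, -0.001]
contact_force: [0.8, 0.8, -0.4]
gripper_width: 0.283
gripper_force: 59.0
clock: 11.05
tcp_pos: [0.578, 0.2207, 0.0114]
tcp_rot: [-0.001, 0.673, 0.739, -0.001]
contact_force: [-0.1, -0.5, -1.0]
gripper_width: 0.278
gripper_force: 63.8
```

View pics/w5.png

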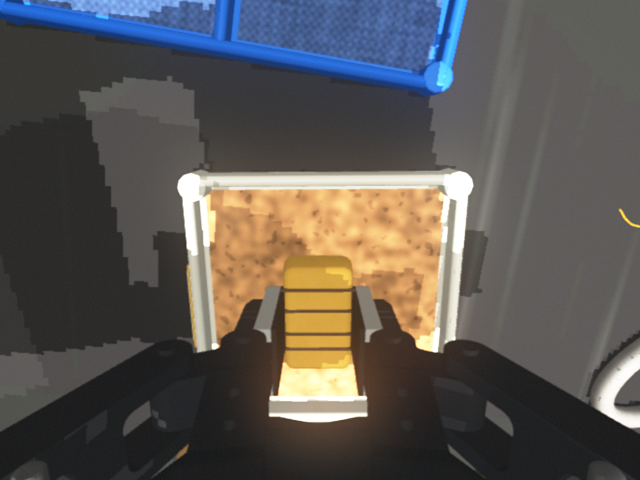

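The wax lies flat in the middle of the white tray (318,312). Release and go above the red spool.

```bash
python3 -m jog '[[[0.042,0,0,0,0],[0.042,0,0,0,0],[0.042,0,0,0,0],[0.042,0,0,-0.04,0],[0.042,0,0,-0.085,0]]]'; python3 -m jog '[[[0.06,-0.03,-0.037,0,2],[0.06,-0.06,-0.075,0,4],[0.06,-0.09,-0.115,0,5],[0.06,-0.118,-0.152,0,5],[0.06,-0.118,-0.152,0,5]]]'; python3 -m jog '[[[0.06,0,0,0,0],[0.06,0,0,0,0]]]'; python3 -c "
from rig import bot,snapshot
import cv2
s=bot.sense();print(s['tcp_pos'],s['tcp_rot'],s['clock'])
cv2.imwrite('pics/w6.png',snapshot('wrist')['frame'])"
```

```text
clock: 11.6
tcp_pos: [0.5783, 0.2205, 0.0978]
tcp_rot: [-0.001, 0.673, 0.739, -0.002]
contact_force: [1.2, 0.6, 0.3]
gripper_width: 0.496
gripper_force: 0.0
clock: 12.1
tcp_pos: [0.4339, 0.0868, 0.0981]
tcp_rot: [-0.002, 0.706, 0.709, -0.002]
contact_force: [0.5, -0.8, 0.5]
gripper_width: 0.703
gripper_force: 0.0
clock: 12.3
tcp_pos: [0.4407, 0.0894, 0.0989]
tcp_rot: [0.001, 0.705, 0.709, 0.001]
contact_force: [-0.1, 0.4, 0.3]
gripper_width: 0.705
gripper_force: 0.0
[0.44068761 0.08943656 0.09891428] [0.00080449 0.70481863 0.70938641 0.00098454] 12.3
```

View pics/w6.png

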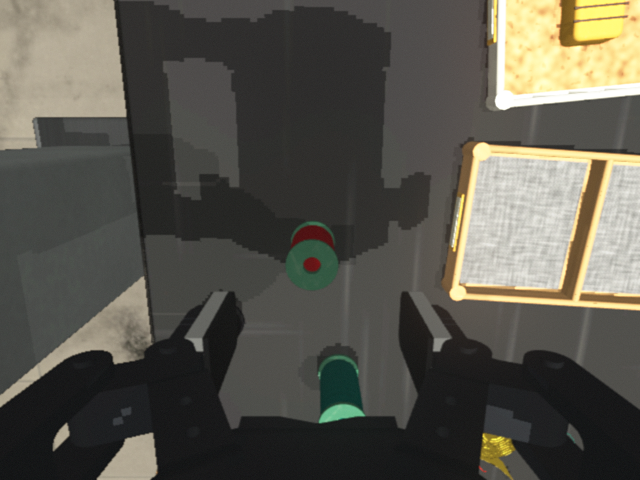

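The red spool (312,265) is centred between the fingers. Descend and grip about 18 mm up.

```bash
python3 -m jog '[[[0.06,-0.001,-0.003,0.03,0],[0.06,-0.001,-0.003,0.06,0],[0.06,-0.001,-0.003,0.079,0],[0.05,-0.001,-0.003,0.079,0],[0.01,-0.001,-0.003,0.079,0]]]'; python3 -m jog '[[[0.01,0,0,0,0],[0.01,0,0,0,0],[0.01,0,0,0,0],[0.01,0,0,0,0],[0.01,0,0,0,0]]]';python3 -m jog '[[[0.01,0,0,-0.01,0],[0.01,0,0,-0.03,0],[0.01,0,0,-0.055,0],[0.01,0,0,-0.055,0],[0.01,0,0,-0.055,0]]]'
```

```text
clock: 12.85
tcp_pos: [0.4369, 0.0886, 0.0193]
tcp_rot: [-0.0, 0.705, 0.71, -0.0]
contact_force: [1.0, 0.5, -0.5]
gripper_width: 0.426
gripper_force: 0.0
clock: 13.35
tcp_pos: [0.4372, 0.0883, 0.0203]
tcp_rot: [0.001, 0.705, 0.709, 0.001]
contact_force: [0.3, 0.4, 5.9]
gripper_width: 0.272
gripper_force: 59.4
clock: 13.85
tcp_pos: [0.4365, 0.0881, 0.0749]
tcp_rot: [0.001, 0.705, 0.709, 0.001]
contact_force: [-0.5, 0.4, -1.1]
gripper_width: 0.272
gripper_force: 58.8
```

```bash
python3 -m jog '[[[0.01,0.001,0.04,0,0],[0.01,0.002,0.08,0,0],[0.01,0.004,0.12,0,0],[0.01,0.005,0.16,0,0],[0.01,0.0065,0.196,0,0]]]'; python3 -m jog '[[[0.01,0,0,0,0],[0.01,0,0,0.02,0],[0.01,0,0,0.035,0],[0.01,0,0,0.043,0],[0.01,0,0,0.046,0]]]'; python3 -m jog '[[[0.01,0,0,0,0],[0.01,0,0,0,0]]]'; python3 -c "
from rig import bot,snapshot
from h import *
a=snapshot('wrist')['frame'];b=snapshot('side')['frame'][120:360,180:460]
cv2.imwrite('pics/w7.png',np.hstack([cv2.resize(a,(400,300)),cv2.resize(b,(350,300))]))"
```

```text
clock: 14.35
tcp_pos: [0.6332, 0.0958, 0.0728]
tcp_rot: [-0.001, 0.705, 0.709, -0.001]
contact_force: [0.0, -0.5, -0.9]
gripper_width: 0.273
gripper_force: 58.9
clock: 14.85
tcp_pos: [0.6309, 0.0958, 0.0268]
tcp_rot: [-0.001, 0.705, 0.709, -0.001]
contact_force: [-0.7, -0.6, 0.5]
gripper_width: 0.275
gripper_force: 59.0
clock: 15.05
tcp_pos: [0.6326, 0.0959, 0.029]
tcp_rot: [0.0, 0.705, 0.709, 0.0]
contact_force: [0.6, 0.6, -0.1]
gripper_width: 0.276
gripper_force: 59.0
```

View pics/w7.png

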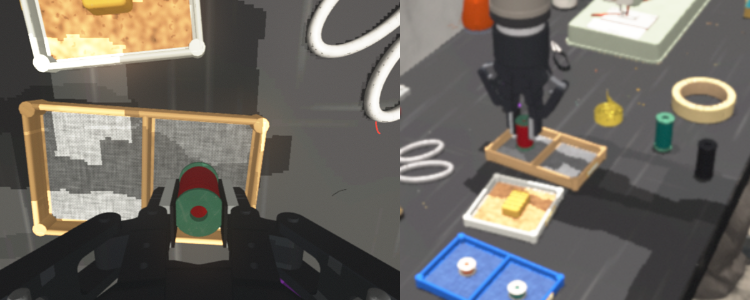

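The red spool is upright in the far bay and about 4 mm above the floor. Lower in small steps until contact.

```bash
python3 -m jog '[[[0.01,0,0,0.0015,0],[0.01,0,0,0.003,0],[0.01,0,0,0.003,0],[0.01,0,0,0.003,0],[0.01,0,0,0.003,0]]]';python3 -m jog '[[[0.01,0,0,0.001,0],[0.01,0,0,0.001,0],[0.01,0,0,0.001,0]]]'
```

```text
clock: 15.65
tcp_pos: [0.6323, 0.0959, 0.0254]
tcp_rot: [0.0, 0.705, 0.709, 0.0]
contact_force: [0.6, 0.6, -0.1]
gripper_width: 0.273
gripper_force: 59.0
clock: 15.95
tcp_pos: [0.6323, 0.0959, 0.0254]
tcp_rot: [0.0, 0.705, 0.709, 0.0]
contact_force: [-2.1, -0.3, 6.4]
gripper_width: 0.277
gripper_force: 59.8
```

```bash
python3 -m jog '[[[0.045,0,0,0,0],[0.045,0,0,0,0],[0.045,0,0,0,0],[0.045,0,0,0,0],[0.045,0,0,-0.03,0]]]'; python3 -m jog '[[[0.045,0,0,-0.045,0],[0.06,-0.025,-0.045,-0.045,0],[0.06,-0.05,-0.09,-0.045,0],[0.06,-0.075,-0.135,-0.045,0],[0.06,-0.098,-0.177,-0.045,0]]]'; python3 -m jog '[[[0.06,0,0,0,0],[0.06,0,0,0,0],[0.06,0,0,0,0]]]'; python3 -c "
from rig import bot,snapshot
import cv2
s=bot.sense();print(s['tcp_pos'],s['tcp_rot'],s['clock'])
b=snapshot('side')['frame'][120:380,170:450]
cv2.imwrite('pics/w8.png',cv2.resize(b,None,fx=2.2,fy=2.2,interpolation=cv2.INTER_CUBIC))"
```

```text
clock: 16.45
tcp_pos: [0.6293, 0.0957, 0.0504]
tcp_rot: [-0.003, 0.705, 0.709, -0.003]
contact_force: [0.3, 0.0, -0.4]
gripper_width: 0.528
gripper_force: 0.0
clock: 16.95
tcp_pos: [0.4561, -0.0027, 0.0994]
tcp_rot: [0.0, 0.705, 0.71, 0.0]
contact_force: [0.1, -0.2, 0.3]
gripper_width: 0.701
gripper_force: 0.0
clock: 17.25
tcp_pos: [0.4595, -0.0021, 0.0998]
tcp_rot: [0.001, 0.705, 0.709, 0.001]
contact_force: [0.2, -0.3, 0.4]
gripper_width: 0.704
gripper_force: 0.0
[ 0.45947451 -0.00212587  0.09978047] [0.00091979 0.7048253  0.70937991 0.00077275] 17.25
```

View pics/w8.png

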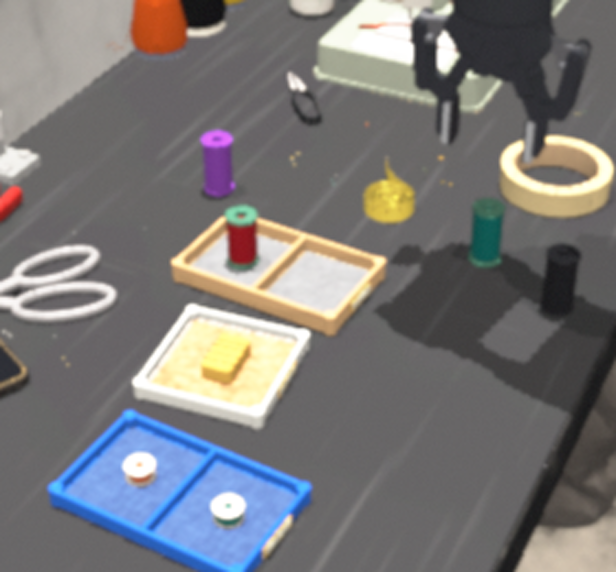

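The red spool stands upright in the far bay (242,240), and the wax and both bobbins lie flat in their trays. Now the teal spool.

```bash
python3 -m jog '[[[0.06,0,-0.0045,0.03,0],[0.06,0,-0.0045,0.06,0],[0.06,0,-0.0045,0.078,0],[0.05,0,-0.0045,0.078,0],[0.01,0,-0.0045,0.078,0]]]'; python3 -m jog '[[[0.01,0,0,0,0],[0.01,0,0,0,0],[0.01,0,0,0,0],[0.01,0,0,0,0],[0.01,0,0,0,0]]]';python3 -m jog '[[[0.01,0,0,-0.01,0],[0.01,0,0,-0.03,0],[0.01,0,0,-0.055,0],[0.01,0,0,-0.055,0],[0.01,0,0,-0.055,0]]]'
```

```text
clock: 17.8
tcp_pos: [0.4542, -0.0018, 0.0213]
tcp_rot: [-0.0, 0.705, 0.71, 0.0]
contact_force: [0.0, 1.1, -0.5]
gripper_width: 0.426
gripper_force: 0.0
clock: 18.3
tcp_pos: [0.4543, -0.0022, 0.0222]
tcp_rot: [0.001, 0.705, 0.709, 0.001]
contact_force: [0.9, 1.1, 5.5]
gripper_width: 0.273
gripper_force: 59.3
clock: 18.8
tcp_pos: [0.4535, -0.0022, 0.0769]
tcp_rot: [0.001, 0.705, 0.709, 0.0]
contact_force: [0.2, 0.1, -0.1]
gripper_width: 0.279
gripper_force: 58.8
```

```bash
python3 -m jog '[[[0.01,0.025,0.025,0,0],[0.01,0.05,0.05,0,0],[0.01,0.075,0.075,0,0],[0.01,0.102,0.103,0,0],[0.01,0.102,0.103,0,0]]]'; python3 -m jog '[[[0.01,0,0,0,0],[0.01,0,0,0.02,0],[0.01,0,0,0.035,0],[0.01,0,0,0.043,0],[0.01,0,0,0.046,0]]]'; python3 -m jog '[[[0.01,0,0,0,0],[0.01,0,0,0,0],[0.01,0,0,0,0]]]'
```

```text
clock: 19.3
tcp_pos: [0.558, 0.1033, 0.0752]
tcp_rot: [0.0, 0.704, 0.71, 0.001]
contact_force: [-0.2, -0.3, -0.5]
gripper_width: 0.274
gripper_force: 59.0
clock: 19.8
tcp_pos: [0.5545, 0.0998, 0.0292]
tcp_rot: [-0.001, 0.705, 0.709, -0.001]
contact_force: [-0.9, 0.3, 0.0]
gripper_width: 0.276
gripper_force: 58.9
clock: 20.1
tcp_pos: [0.5562, 0.1005, 0.031]
tcp_rot: [0.0, 0.705, 0.709, 0.0]
contact_force: [-0.0, 0.6, -0.1]
gripper_width: 0.276
gripper_force: 58.9
```

```bash
python3 -m jog '[[[0.01,0,0,0.0015,0],[0.01,0,0,0.003,0],[0.01,0,0,0.003,0],[0.01,0,0,0.003,0],[0.01,0,0,0.003,0]]]';python3 -m jog '[[[0.01,0,0,0.001,0],[0.01,0,0,0.001,0],[0.01,0,0,0.001,0]]]'
```

```text
clock: 20.6
tcp_pos: [0.5557, 0.1005, 0.0273]
tcp_rot: [-0.0, 0.705, 0.709, 0.0]
contact_force: [0.0, -0.4, 0.1]
gripper_width: 0.276
gripper_force: 59.0
clock: 20.9
tcp_pos: [0.5558, 0.1005, 0.0272]
tcp_rot: [0.0, 0.705, 0.709, 0.0]
contact_force: [-3.0, 0.2, 6.9]
gripper_width: 0.276
gripper_force: 59.9
```

Contact with the floor. Release, rise and check from above and from the side.

```bash
python3 -m jog '[[[0.042,0,0,0,0],[0.042,0,0,0,0],[0.042,0,0,0,0],[0.042,0,0,0,0],[0.042,0,0,-0.03,0]]]'; python3 -m jog '[[[0.042,0,0,-0.04,0],[0.042,0,0,-0.07,0],[0.042,0,-0.04,-0.1,0],[0.042,0,-0.08,-0.11,0],[0.042,0,-0.12,-0.11,0]]]'; python3 -m jog '[[[0.042,0,-0.04,0,0],[0.042,0,-0.06,0,0],[0.042,0,-0.06,0,0],[0.042,0,-0.06,0,0]]]'; python3 -c "
from rig import bot,snapshot
from h import *
a=snapshot('top')['frame'][120:360,150:420];b=snapshot('side')['frame'][120:390,170:450]
cv2.imwrite('pics/w9.png',np.hstack([cv2.resize(a,(400,356)),cv2.resize(b,(370,356))]))"
```

```text
clock: 21.4
tcp_pos: [0.5531, 0.1003, 0.0531]
tcp_rot: [-0.003, 0.705, 0.709, -0.003]
contact_force: [1.1, -0.2, 0.1]
gripper_width: 0.492
gripper_force: 0.0
clock: 21.9
tcp_pos: [0.4354, 0.0998, 0.1678]
tcp_rot: [0.001, 0.705, 0.709, 0.001]
contact_force: [-0.2, -0.1, 0.7]
gripper_width: 0.491
gripper_force: 0.0
clock: 22.3
tcp_pos: [0.3766, 0.0994, 0.1668]
tcp_rot: [0.001, 0.705, 0.709, 0.001]
contact_force: [0.2, 0.3, 0.2]
gripper_width: 0.492
gripper_force: 0.0
```

View pics/w9.png

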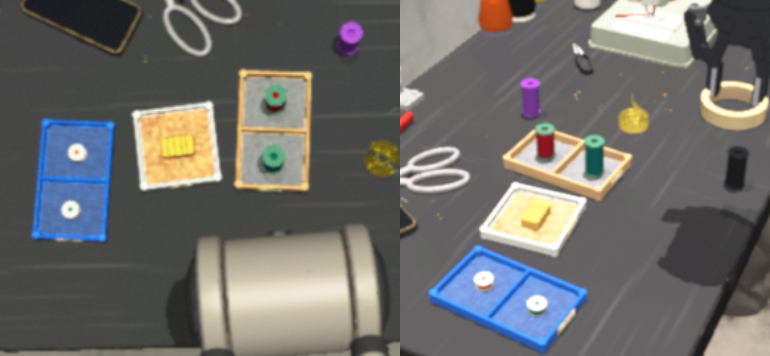

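Both spools stand upright, red at (275,97) and teal at (273,158). The bobbins (77,152) and (70,209) and the wax (178,146) lie flat in their trays, and the bystanders have not moved.

```bash
python3 -c "
from rig import bot
print(bot.hand_in())"
```

```text
the job is handed in; nothing more can be done
None
```

I handed the job in at about 22 s: in the last pictures all five things sit upright or flat in their trays and the tape measure and masking tape have not moved, but the hand-in returned no verdict.

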